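# Close the gearbox housing with its quarter-turn cover

### The job

Put the cover back on the open grey housing: pick it up by its bar handle (not by the stud), lower it into place with its long side along the housing's until it lies flat on the rim, and let go. Then take the wing of the stud in the middle of the cover, push it in against its spring and, keeping it pushed, turn it clockwise a quarter turn to its stop, so that it stays locked down when you let go. Do not disturb the loose things around.

Things in the scene. Friction and masses are not known exactly. Their poses are not given: they have to be found in the camera images.
- seat (a point): centre of the opening of the fixed low grey housing (240 x 144 x 52 mm), in the rim's plane 52 mm above the table; x along its length, z up. Opening 177 (x) x 93 mm; across its middle, 6 mm below the rim, a 6 mm thick bridge with a slot 42 (x) x 15 mm for the stud's cross-pin. The cover fits either way round, its x along or against this x, cover_mid then 3 mm above this point; play 2.5 mm each way
- cover_mid (a point): centre of the loose aluminium cover's plate (204 x 120 x 6 mm, about 0.25 kg), half-way through it; x along its length, z up. It stands on four tapered feet 14 mm high (at x +-80, y +-38 mm), which go into the opening. Stud in its middle, bar handle at its -x end. The stud's cross-pin (33 x 7 mm, along the wing) reaches 12.5 mm below the plate and enters the slot as the cover is laid on
- handle_grip (a point): centre of the cover's bar handle, 78 mm from the plate's centre towards its -x end, 31 mm above cover_mid and 28 mm above the plate's top (48 mm above the table at the start). The bar is 34 mm long along the cover's x, 14 mm thick along y (grip it across y) and 16 mm high. Axes as the cover's
- wing_grip (a point): point on the stud's axis in its wing: an upright plate 46 mm long (x), 12 mm thick (y: grip across it), 32 mm high, its top 14 mm above this point. Relaxed, this point is 45 mm above cover_mid. The stud pushes down 12 mm, spring 2.7 to 8 N. On the housing the wing turns only while pushed 10 mm or more; let go at the end of the turn it rises and stays caught 6.5 mm down. Axes turn with the wing
- stud: the stud with its wing: the sprung slide in the middle of the cover
- wing (a joint): turn of the wing, clockwise seen from above, rad: 0 unlocked (wing along the cover's x), stop at 1.62; it catches when let go beyond about 1.3. Light friction (0.03 N m), no torsion spring
- reel: loose white wire reel, 60 mm across, 50 mm high, bystander near the middle; origin at its foot
- felt_pen: loose marker pen 136 mm long lying on the table, bystander; origin under its middle
- oil_bottle: loose small oil bottle 34 mm across, 95 mm high, bystander near the right front; origin at its foot
- stop_block: loose aluminium block 36 x 60 x 22 mm, bystander near the right front; origin under its middle
- screwdriver: loose screwdriver 190 mm long lying on the table at the right front, bystander; origin under its middle

How it is judged:
By the outcome, as a careful person would: the job done as asked, in the order asked, and still so for the second after the job is handed in, with the robot touching nothing.
It also fails if it takes over 58 s, if anything falls off the work surface, if the arm or the gripper's body presses on something with over 40 N, if the wrist force passes 120 N, or if a joint passes its speed limit or range.

### The arm

A 6-joint arm with a two-finger parallel gripper is mounted at the origin on a cart in front of the work surface, level with it; the furniture and walls round the work are solid. World frame = base frame: x ahead of the robot, y to its left, z up, the work surface at z = 0. Lengths are in m, angles in rad, forces in N, time in s.
With the tool pointing down it reaches from about 0.275 to 0.975 m from the base axis. Payload 8.4 kg.
Tool frame: the origin (TCP) lies on the centre line of the jaws, within the pads' length; the fingertips stand r.finger_overhang ahead of it and the grasp point (between the pads) lies 2 mm behind it (r.finger_overhang is the distance from the TCP to the fingertips, in m); z points along the fingers, y is the line along which they close (so a half turn about z gives the same grasp; the last joint's range is limited). The gripper opens to 92 mm and grips with 3 to 60 N. Pads are 20 mm wide; open, the fingers measure 128 mm over their backs; the gripper's body (75 mm by 189 mm) begins 69 mm behind the grasp point.
Start: joints at [1.23, 0.353, 1.633, -0, 1.155, -0.002], TCP at [0.208, 0.589, 0.232] pointing down, gripper open.
Joint ranges: [-2.63, 2.63], [-0.92, 2.1], [0.06, 2.66], [-1.3, 4.44], [0, 2.69], [-3.02, 3.02]. Speed limits (rad/s): [2.22, 2.22, 2.79, 3.14, 3.14, 3.14].

### API

Orientations are given as a rotation vector (axis times angle).
In Python, from rig import get_obs, eyes, hand_in, r gives the robot as it stands.
- The arm moves only by the tool send_rows, never from a script. Its argument "plan" is a list of rows, each an object of numbers: "jaw": the gripper's target within -1 to 1 (shut at 1, half-way at 0, fully open at -1); "x", "y", "z": the shift along the tool's x, y, z in m; "wx", "wy", "wz": the turn, a rotation vector about the tool's x, y, z in rad. In form: [{"jaw": .., "x": .., "y": .., "z": .., "wx": .., "wy": .., "wz": ..}, ...]. A call has 1 to 10 rows; each row is the pose to reach, as a shift and turn from the pose commanded when the call began, along the tool's axes at that moment; what a row does not reach only later rows make up. A row lasts 1/10 s, in which the tool goes at most 50 mm and 8.59 degrees, less where a joint would pass 70% of its speed; a pose out of reach is approached as far as the arm can. A call with a gripper value outside its range is refused whole. The fingers move at their own pace and stop on an object; "grip_force" is the grip in N (left out, the last holds). Time passes only in rows, so rows that repeat a pose let the fingers close. It gives the time, the measured TCP pose, the force, the opening and the grip force at its end, in the units of the state.
- get_obs(): the state, without advancing time (a new reading comes with each control period).
- eyes.snapshot(name): name is "scene" or "top" or "wrist"; returns a dict with "color" (400x640x3 uint8, red, green, blue), "mtx" (3x3 intrinsics, pixels), "pose" (4x4, takes a point from camera to world coordinates). Camera axes: x right, y down, z forward; pixel columns grow to the right and rows downward; lengths in m; the calibration is good to about 2 mm. A picture is of the moment at which its call begins. There is no depth.
- hand_in(): hands the job in; it is judged then, once.
The state is a dict: "clock": time; "joint_positions": joint angles; "qvel": joint speeds; "tau": joint torques, N m; "ee_pos": TCP position; "eef_rot": TCP orientation; "force": force on the tool from outside, world axes, zero at the start; "torque": the same for the moment, N m; "grip_width": finger opening in m; "grasp_force": force on a finger pad.
Only numpy, scipy, OpenCV 4.12 (cv2) and the standard library are available. Lean on these libraries where they do the work, as an engineer would, in place of code of your own. Each camera call takes 0.05 s, during which the arm holds its last target. There are 200 camera calls.

## Working session

There is one attempt and no reset: what is moved stays moved. The work goes in short steps, Python scripts to look and compute and a tool call to move; the robot and the scene stay as the last step left them, time stands still between calls to the robot, and variables do not carry over. Pictures are saved under pics/ and viewed, at most 10 in all, crops included, and the job is handed in when it is done.

Besides the shell and the picture viewer there is one more tool, called after "Emit:" as a command line: name --argument value ..., lists and objects as JSON in quotes. send_rows: Moves the arm, as the interface text tells. Its arguments: {"type":"object","properties":{"plan":{"type":"array","items":{"type":"object","properties":{"jaw":{"type":"number"},"x":{"type":"number"},"y":{"type":"number"},"z":{"type":"number"},"wx":{"type":"number"},"wy":{"type":"number"},"wz":{"type":"number"}}}},"grip_force":{"type":"number"}},"required":["plan"]}

```bash
mkdir -p pics; ls
python3 - <<'E'
from rig import get_obs, eyes, r
import cv2,numpy as np
print(get_obs(), r.finger_overhang)
for n in ("top","scene"):
    s=eyes.snapshot(n); cv2.imwrite(f"pics/{n}0.png",s["color"][:,:,::-1]); print(n,s["mtx"].tolist(),s["pose"].round(4).tolist())
    np.savez(f"pics/{n}0.npz",**s)
E
```

```text
pics
{'clock': 0.0, 'joint_positions': array([ 1.22956863e+00,  3.53596545e-01,  1.63412645e+00, -1.88778603e-05,
        1.15520384e+00, -2.36878285e-03]), 'qvel': array([-0.00011461, -0.00010945, -0.00164782,  0.00073548, -0.00062212,
        0.00043478]), 'tau': array([-3.07228293e-03, -5.93860960e+01, -3.34213543e+01,  6.94332551e-02,
        2.38611951e-02, -1.05214651e-04]), 'ee_pos': array([0.20758708, 0.58902143, 0.2308992 ]), 'eef_rot': array([-5.29687840e-01, -3.09640190e+00,  2.06937451e-03]), 'force': array([-0.31885721, -0.49423232,  0.19368686]), 'torque': array([-0.01788431,  0.01580117, -0.01994412]), 'grasp_force': 0.0, 'grip_width': 0.09142990646219977} 0.017
top [[502.2805612752147, 0.0, 318.0285884473898], [0.0, 502.2805612752147, 208.5442939330118], [0.0, 0.0, 1.0]] [[-0.0183, -0.9971, 0.0745, 0.3833], [-0.9998, 0.0179, -0.0055, -0.0602], [0.0042, -0.0746, -0.9972, 1.5907], [0.0, 0.0, 0.0, 1.0]]
scene [[375.13202413753044, 0.0, 315.1941213688664], [0.0, 375.13202413753044, 196.5722681073143], [0.0, 0.0, 1.0]] [[0.8642, -0.2806, 0.4176, 0.04], [-0.5031, -0.4816, 0.7176, -0.832], [-0.0002, -0.8303, -0.5574, 0.6639], [0.0, 0.0, 0.0, 1.0]]
```

View pics/top0.png

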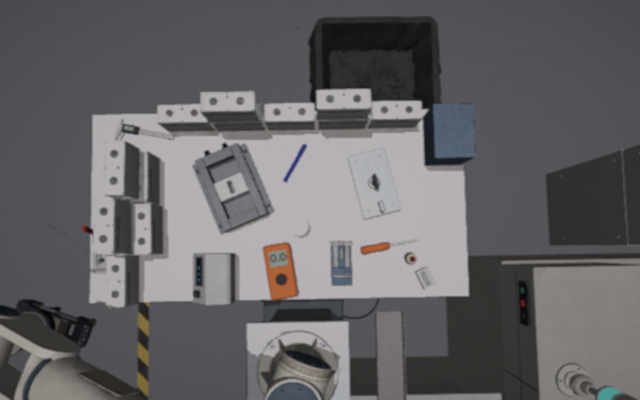

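View pics/scene0.png

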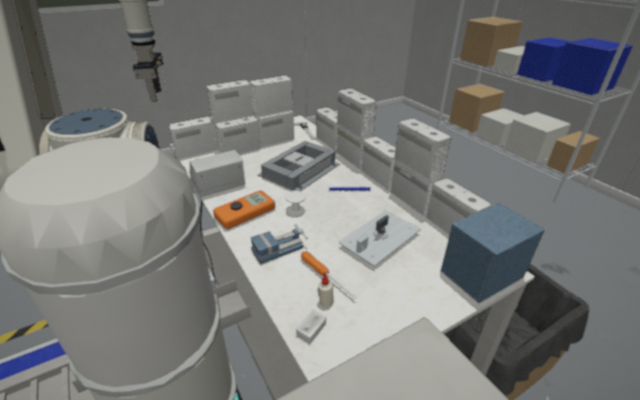

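The top view shows the housing about (233,187) with its length from (217,152) to (249,221). The cover is about (374,184), handle at (381,207) on the near end. The reel is at (302,227) and the pen at (295,162). I'll take a magnified crop with edges.

```bash
cat > h.py <<'E'
import numpy as np, cv2
def ray(s,uv,z):
    uv=np.atleast_2d(np.array(uv,float)); K=s["mtx"];T=s["pose"]
    d=np.c_[(uv-K[[0,1],[2,2]])/[K[0,0],K[1,1]],np.ones(len(uv))]@T[:3,:3].T
    return T[:3,3]+d*((z-T[2,3])/d[:,2])[:,None]
def proj(s,p):
    T=s["pose"];q=(np.atleast_2d(p)-T[:3,3])@T[:3,:3];return q[:,:2]/q[:,2:]*s["mtx"][0,0]+s["mtx"][:2,2]
E
python3 - <<'E'
import cv2,numpy as np
from h import *
s=np.load("pics/top0.npz"); g=cv2.cvtColor(s["color"],cv2.COLOR_RGB2GRAY)
# crops 
a=cv2.resize(s["color"][135:240,185:285],None,fx=4,fy=4,interpolation=2); b=cv2.resize(s["color"][135:240,330:430],None,fx=4,fy=4,interpolation=2)
b=cv2.convertScaleAbs(b,alpha=2.5,beta=-330)
cv2.imwrite("pics/c1.png",np.hstack([a,b])[:,:,::-1])
# housing
m=((g<140)).astype(np.uint8); m[:135]=0;m[240:]=0;m[:,:185]=0;m[:,280:]=0
c=max(cv2.findContours(m,0,2)[0],key=cv2.contourArea); print(cv2.minAreaRect(c),cv2.contourArea(c))
for n,uv,z in(("housing",(233,187),.052),("cover",(374,183),.02),("handle",(381,206),.05),("stud",(375,183),.065),("reel",(302,227),.05)): print(n,ray(s,uv,z).round(3))
E
```

```text
((231.66864013671875, 185.3047332763672), (84.92308044433594, 58.07692337036133), 67.38013458251953) 4508.5
housing [[0.57  0.192 0.052]]
cover [[ 0.578 -0.247  0.02 ]]
handle [[ 0.503 -0.263  0.05 ]]
stud [[ 0.573 -0.244  0.065]]
reel [[ 0.443 -0.019  0.05 ]]
```

View pics/c1.png

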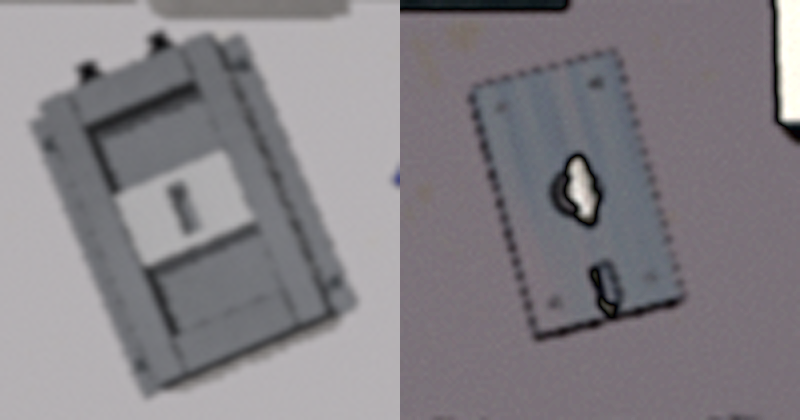

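```bash
cat >> h.py <<'E'
from scipy.spatial.transform import Rotation as R
def Rt(o): return R.from_rotvec(o["eef_rot"]).as_matrix()
def goal(o,p,yaw):
    """shift & turn in tool axes to reach TCP p, tool down, tool x at yaw (mod half turn)"""
    A=Rt(o); best=None
    for k in(0,np.pi):
        c,s_=np.cos(yaw+k),np.sin(yaw+k); B=np.array([[c,s_,0],[s_,-c,0],[0,0,-1]])
        w=R.from_matrix(A.T@B).as_rotvec()
        if best is None or np.linalg.norm(w)<np.linalg.norm(best): best=w
    return (A.T@(np.array(p)-o["ee_pos"])).round(4),best.round(4)
E
python3 - <<'E'
import numpy as np
from h import *
from rig import get_obs
s=np.load("pics/top0.npz")
q=(np.array([(472,88),(617,50),(685,298),(537,340)])-[400,0])/4+[330,135]
P=ray(s,q-.375,.020); P2=np.roll(P,-1,0)
print(P.round(4),np.linalg.norm(P-P2,axis=1)); d=(P[0]+P[1]-P[2]-P[3])/2; yc=np.arctan2(d[1],d[0]); mid=P.mean(0); u=np.array([np.cos(yc),np.sin(yc),0])
print("cover",mid,np.degrees(yc),"handle",mid-.078*u)
o=get_obs(); A=Rt(o); print("tool x,y,z",A.T.round(3).tolist())
print(proj(s,[o["ee_pos"]]))
h=mid-.078*u
for z in (.23,.35): print(z,goal(o,[h[0]-.0,h[1],z],yc))
sl=ray(s,[184/4+185-.4,207/4+135-.4],.046); print("slot",sl)
q=np.array([(42,120),(150,393),(240,42),(350,300)])/4+[185,135]; print(ray(s,q,.05))
sc=np.load("pics/scene0.npz"); 
for p in ([.28,.53,0],[.28,.53,.2],[.36,.48,0],[.36,.48,.15]): print(p,proj(sc,p),proj(s,p))
E
```

```text
[[ 0.6636 -0.1655  0.02  ]
 [ 0.692  -0.281   0.02  ]
 [ 0.4942 -0.3288  0.02  ]
 [ 0.4633 -0.2119  0.02  ]] [0.11892497 0.20345317 0.12095738 0.20554466]
cover [ 0.57827172 -0.24680359  0.02      ] 13.318960328834239 handle [ 0.50236971 -0.26477258  0.02      ]
tool x,y,z [[-0.943, 0.332, -0.0], [0.332, 0.943, -0.001], [-0.0, -0.001, -1.0]]
[[ 73.62127419 316.66917934]]
0.23 (array([-0.5618, -0.7073,  0.0018]), array([-1.200e-03, -4.000e-04, -5.713e-01]))
0.35 (array([-0.5618, -0.7075, -0.1182]), array([-1.200e-03, -4.000e-04, -5.713e-01]))
slot [[0.57241669 0.20020793 0.046     ]]
[[0.64029414 0.30764488 0.05      ]
 [0.42786095 0.22507899 0.05      ]
 [0.69868315 0.15421322 0.05      ]
 [0.49648871 0.07122916 0.05      ]]
[0.28, 0.53, 0] [[191.41159746 151.98215405]] [[128.33704181 282.60527373]]
[0.28, 0.53, 0.2] [[181.07151476 101.63961144]] [[101.14451447 287.89240971]]
[0.36, 0.48, 0] [[215.67751742 152.3295886 ]] [[144.49882077 256.69559234]]
[0.36, 0.48, 0.15] [[209.55719729 115.29836507]] [[126.59176445 257.79898163]]
```

Emit:
send_rows --plan '[{"z": -0.05, "jaw": -1}, {"z": -0.1, "jaw": -1}, {"x": -0.562, "y": -0.7075, "z": -0.118, "wz": -0.571, "jaw": -1}, {"x": -0.562, "y": -0.7075, "z": -0.118, "wz": -0.571, "jaw": -1}, {"x": -0.562, "y": -0.7075, "z": -0.118, "wz": -0.571, "jaw": -1}, {"x": -0.562, "y": -0.7075, "z": -0.118, "wz": -0.571, "jaw": -1}, {"x": -0.562, "y": -0.7075, "z": -0.118, "wz": -0.571, "jaw": -1}, {"x": -0.562, "y": -0.7075, "z": -0.118, "wz": -0.571, "jaw": -1}, {"x": -0.562, "y": -0.7075, "z": -0.118, "wz": -0.571, "jaw": -1}, {"x": -0.562, "y": -0.7075, "z": -0.118, "wz": -0.571, "jaw": -1}]'

```text
invalid input
```

```bash
cat > st.py <<'E'
import sys
from h import *
from rig import get_obs
o=get_obs(); np.set_printoptions(suppress=True,precision=4)
A=Rt(o); print("t",o["clock"],"p",o["ee_pos"],"yaw",np.degrees(np.arctan2(A[1,0],A[0,0])),"tilt",A[:,2],"F",o["force"],"w",o["grip_width"],"gf",o["grasp_force"],"q",o["joint_positions"])
if len(sys.argv)>1:
    v=[float(a) for a in sys.argv[1:]]; print(goal(o,v[:3],np.radians(v[3])))
E
python3 st.py .5024 -.2648 .25 13.3
```

```text
t 0.1 p [0.2076 0.5891 0.2309] yaw 160.58754886748645 tilt [-0.0004 -0.0012 -1.    ] F [-0.0558  0.0982 -0.1047] w 0.09177108107781039 gf 0.0 q [ 1.2296  0.3536  1.6341 -0.      1.1552 -0.0024]
(array([-0.5618, -0.7074, -0.0182]), array([-0.0012, -0.0004, -0.5709]))
```

Emit:
send_rows --grip_force 30 --plan '[{"jaw": -1, "x": 0, "y": 0, "z": -0.05, "wx": 0, "wy": 0, "wz": 0}, {"jaw": -1, "x": 0, "y": 0, "z": -0.1, "wx": 0, "wy": 0, "wz": 0}, {"jaw": -1, "x": -0.562, "y": -0.7075, "z": -0.118, "wx": 0, "wy": 0, "wz": -0.571}, {"jaw": -1, "x": -0.562, "y": -0.7075, "z": -0.118, "wx": 0, "wy": 0, "wz": -0.571}, {"jaw": -1, "x": -0.562, "y": -0.7075, "z": -0.118, "wx": 0, "wy": 0, "wz": -0.571}, {"jaw": -1, "x": -0.562, "y": -0.7075, "z": -0.118, "wx": 0, "wy": 0, "wz": -0.571}, {"jaw": -1, "x": -0.562, "y": -0.7075, "z": -0.118, "wx": 0, "wy": 0, "wz": -0.571}, {"jaw": -1, "x": -0.562, "y": -0.7075, "z": -0.118, "wx": 0, "wy": 0, "wz": -0.571}, {"jaw": -1, "x": -0.562, "y": -0.7075, "z": -0.118, "wx": 0, "wy": 0, "wz": -0.571}, {"jaw": -1, "x": -0.562, "y": -0.7075, "z": -0.118, "wx": 0, "wy": 0, "wz": -0.571}]'

```text
clock: 1.1
ee_pos: [0.3382, 0.2095, 0.3395]
eef_rot: [-0.365, 3.12, -0.0]
force: [1.1, 0.5, 0.6]
grip_width: 0.0916
grasp_force: 0.0
```

```bash
python3 st.py .5024 -.2648 .25 13.3
```

```text
t 1.1 p [0.3382 0.2095 0.3395] yaw -166.658548517722 tilt [ 0.0002 -0.     -1.    ] F [1.0839 0.5464 0.6025] w 0.09162809587783606 gf 0.0 q [ 0.551  -0.1196  1.9343 -0.0001  1.3267 -1.2526]
(array([-0.0503, -0.4994,  0.0895]), array([-0.0001,  0.0002,  0.0007]))
```

Emit:
send_rows --plan '[{"jaw": -1, "x": -0.05, "y": -0.48, "z": 0.09, "wx": 0, "wy": 0, "wz": 0}, {"jaw": -1, "x": -0.05, "y": -0.48, "z": 0.09, "wx": 0, "wy": 0, "wz": 0}, {"jaw": -1, "x": -0.05, "y": -0.48, "z": 0.09, "wx": 0, "wy": 0, "wz": 0}, {"jaw": -1, "x": -0.05, "y": -0.48, "z": 0.09, "wx": 0, "wy": 0, "wz": 0}, {"jaw": -1, "x": -0.05, "y": -0.48, "z": 0.09, "wx": 0, "wy": 0, "wz": 0}, {"jaw": -1, "x": -0.05, "y": -0.48, "z": 0.09, "wx": 0, "wy": 0, "wz": 0}, {"jaw": -1, "x": -0.05, "y": -0.48, "z": 0.09, "wx": 0, "wy": 0, "wz": 0}, {"jaw": -1, "x": -0.05, "y": -0.48, "z": 0.09, "wx": 0, "wy": 0, "wz": 0}, {"jaw": -1, "x": -0.05, "y": -0.48, "z": 0.09, "wx": 0, "wy": 0, "wz": 0}, {"jaw": -1, "x": -0.05, "y": -0.48, "z": 0.09, "wx": 0, "wy": 0, "wz": 0}]'

```text
clock: 2.1
ee_pos: [0.4975, -0.2467, 0.2486]
eef_rot: [0.362, -3.12, -0.0]
force: [0.8, 0.5, 0.6]
grip_width: 0.0919
grasp_force: 0.0
```

```bash
python3 st.py .5024 -.2648 .25 13.3
python3 - <<'E'
from rig import eyes
import cv2,numpy as np
s=eyes.snapshot("wrist"); np.savez("pics/w1.npz",**s); print(s["mtx"],s["pose"].round(4))
cv2.imwrite("pics/w1.png",s["color"][:,:,::-1])
E
```

```text
t 2.1 p [ 0.4975 -0.2467  0.2486] yaw -166.75363908929612 tilt [-0.0005  0.0001 -1.    ] F [0.8311 0.4589 0.5796] w 0.09191131786288619 gf 0.0 q [-0.463   0.2287  1.7652 -0.0002  1.1483 -2.2649]
(array([-0.0007, -0.0187, -0.0014]), array([ 0.0002, -0.0005, -0.0009]))
[[337.11296598   0.         321.74414895]
 [  0.         337.11296598 194.45831809]
 [  0.           0.           1.        ]] [[-2.287e-01  9.334e-01  2.767e-01  4.179e-01]
 [ 9.735e-01  2.191e-01  6.550e-02 -2.652e-01]
 [ 5.000e-04  2.843e-01 -9.587e-01  4.008e-01]
 [ 0.000e+00  0.000e+00  0.000e+00  1.000e+00]]
```

View pics/w1.png

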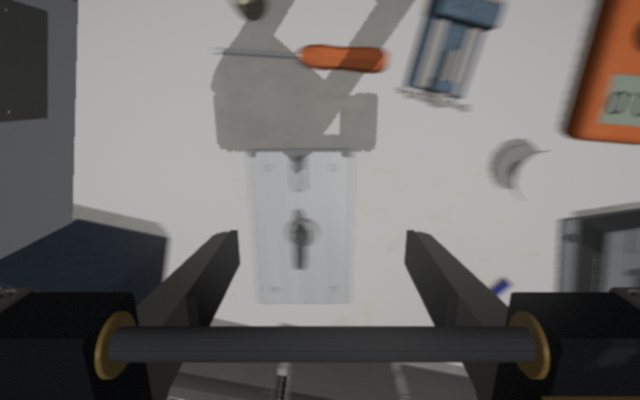

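The wrist view shows the cover upright with corners near (250,152), (354,152), (354,303), (257,303). The handle is about (299,172) and the stud about (300,240). I'll magnify it.

Run:
```python
import cv2,numpy as np
s=np.load("pics/w1.npz"); c=s["color"][140:315,235:370]
b=cv2.resize(c,None,fx=4,fy=4,interpolation=2)[:600]; b=cv2.convertScaleAbs(b,alpha=1.8,beta=-160)
c2=cv2.resize(s["color"][145:205,275:325],None,fx=5,fy=5,interpolation=2); 
o=np.zeros((600,800,3),np.uint8); o[:,:540]=b; o[:300,545:795]=c2
cv2.imwrite("pics/c2.png",o[:,:,::-1])
```

```text
(no output)
```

View pics/c2.png

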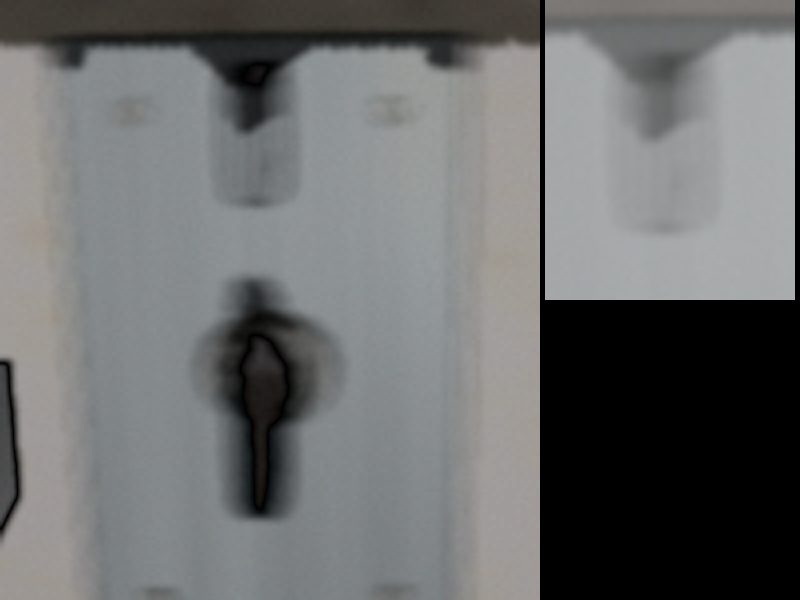

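The crop shows the bar centred on column ~256 (u≈298.6) with its far end at v≈191. The wing is centred at u≈299.6 with its far end at v≈268.5. The plate's near edge is at v≈151.

Run:
```python
from h import *
np.set_printoptions(suppress=True,precision=4)
s=np.load("pics/w1.npz"); g=cv2.cvtColor(s["color"],cv2.COLOR_RGB2HSV)
# blueish plate vs. neutral table: saturation-type mask for edges
c=s["color"].astype(int); m=((c[:,:,2]-c[:,:,0])>0).astype(np.uint8); m[:150]=0; m[320:]=0; m[:,:235]=0; m[:,370:]=0
for v in (170,200,225,270,290):
    x=np.where(m[v,240:366])[0]+240; print(v,x.min(),x.max(),ray(s,[[x.min()-.5,v],[x.max()+.5,v]],.020)[:,:2].ravel())
for u in (270,285,330,345):
    x=np.where(m[150:318,u])[0]+150; print(u,x.min(),x.max())
print("edge near mid",ray(s,[301,151],.02),"far",ray(s,[305,303.5],.02))
print("bar far end top",ray(s,[298.6,190.9],.056), "wing far top",ray(s,[299.6,268.5],.079))
```

```text
170 251 346 [ 0.518  -0.3259  0.4927 -0.2181]
200 253 348 [ 0.5532 -0.3174  0.5273 -0.2068]
225 255 351 [ 0.584  -0.3096  0.5571 -0.1953]
270 257 348 [ 0.6434 -0.2966  0.6169 -0.1836]
290 259 347 [ 0.6712 -0.2891  0.6451 -0.1776]
270 150 302
285 150 302
330 150 302
345 150 302
edge near mid [[ 0.4831 -0.2739  0.02  ]] far [[ 0.6771 -0.2265  0.02  ]]
bar far end top [[ 0.5192 -0.2665  0.056 ]] wing far top [[ 0.5963 -0.2474  0.079 ]]
```

```bash
python3 st.py .502 -.2685 .046 13.6
```

```text
t 2.15 p [ 0.499  -0.2509  0.2476] yaw -166.78178866757952 tilt [-0.0001 -0.0024 -1.    ] F [ 0.8339 -4.2167 -0.5981] w 0.09201763180748754 gf 0.0 q [-0.4673  0.2339  1.7608 -0.0024  1.1459 -2.2678]
(array([ 0.001 , -0.0173,  0.2016]), array([-0.0023, -0.0006, -0.0067]))
```

Emit:
send_rows --grip_force 50 --plan '[{"jaw": -0.7, "x": 0, "y": 0, "z": 0.05, "wx": 0, "wy": 0, "wz": 0}, {"jaw": -0.7, "x": 0, "y": 0, "z": 0.1, "wx": 0, "wy": 0, "wz": 0}, {"jaw": -0.7, "x": 0, "y": 0, "z": 0.12, "wx": 0, "wy": 0, "wz": 0}, {"jaw": -0.7, "x": 0, "y": 0, "z": 0.12, "wx": 0, "wy": 0, "wz": 0}, {"jaw": -0.7, "x": 0, "y": 0, "z": 0.12, "wx": 0, "wy": 0, "wz": 0}]'

```text
clock: 2.65
ee_pos: [0.4976, -0.2442, 0.1299]
eef_rot: [0.364, -3.12, -0.0]
force: [0.6, 0.1, 0.9]
grip_width: 0.0779
grasp_force: 0.0
```

```bash
python3 st.py .502 -.2685 .046 13.6
python3 - <<'E'
from rig import eyes
import cv2,numpy as np
s=eyes.snapshot("wrist"); np.savez("pics/w2.npz",**s)
cv2.imwrite("pics/w2.png",s["color"][:,:,::-1])
E
```

```text
t 2.65 p [ 0.4976 -0.2442  0.1299] yaw -166.68911791436577 tilt [-0.0002  0.0001 -1.    ] F [0.5917 0.089  0.9099] w 0.07791138361291505 gf 0.0 q [-0.4589  0.365   1.8745 -0.      0.9024 -2.262 ]
(array([ 0.0013, -0.0247,  0.0839]), array([ 0.0001, -0.0002, -0.005 ]))
```

View pics/w2.png

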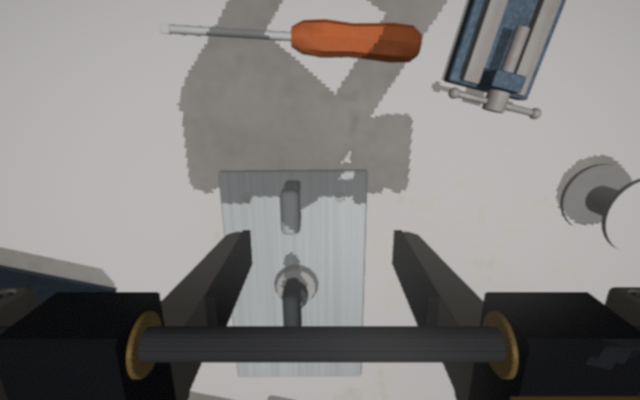

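The sharp view shows the plate corners at about (220,170), (366,170), (361,377), (238,377). The bar is centred at u≈290 with its far end at v≈234.

Run:
```python
from h import *
np.set_printoptions(suppress=True,precision=4)
s=np.load("pics/w2.npz")
P=ray(s,[(220,170),(366,170),(361,377),(238,377)],.020)
print(P[:,:2],np.linalg.norm(P-np.roll(P,-1,0),axis=1)); d=(P[2]+P[3]-P[0]-P[1])/2; y=np.arctan2(d[1],d[0]);u=np.array([np.cos(y),np.sin(y),0])
print("mid",P.mean(0),np.degrees(y),"h",P.mean(0)-.078*u)
e=ray(s,[(282,225),(300,225),(291,234)],.056); print(e, "bar c",e[2]-.017*u,np.linalg.norm(e[0]-e[1]))
g=cv2.cvtColor(s["color"],cv2.COLOR_RGB2GRAY)
for v in (205,215,225): print(v,g[v,276:306])
for uu in (288,291): print(g[172:240,uu])
```

```text
[[ 0.4925 -0.328 ]
 [ 0.4659 -0.2152]
 [ 0.664  -0.1656]
 [ 0.6912 -0.2812]] [0.1159 0.2042 0.1188 0.2042]
mid [ 0.5784 -0.2475  0.02  ] 13.653155260099508 h [ 0.5026 -0.2659  0.02  ]
[[ 0.5121 -0.2698  0.056 ]
 [ 0.5091 -0.2572  0.056 ]
 [ 0.5175 -0.262   0.056 ]] bar c [ 0.5009 -0.266   0.056 ] 0.01293719461887676
205 [170 173 168 151 121 100  98 103 107 108 111 111 112 113 112 112 112 111
 107 105 101  95  85  85  98 108 113 113 115 117]
215 [170 173 174 162 135 107  98 100 105 108 111 111 112 113 111 113 111 111
 108 105 103  98  87  80 101 141 164 173 175 175]
225 [170 172 174 167 151 130 127 130 130 129 125 122 119 115 112 112 112 110
 109 105 101  96  89  93 122 152 169 172 175 176]
[106 108 109 110 109 111 110 102  89  77  73  75  76  76  77  78  76  77
  82  88  98 104 107 109 110 112 112 112 113 113 113 112 112 112 112 112
 113 112 112 112 112 112 112 112 112 112 111 111 111 111 111 111 111 119
 135 147 148 153 159 159 153 146 151 164 171 172 172 172]
[103 108 108 108 109 109 108 101  87  76  75  75  76  76  78  78  76  77
  83  91  98 105 109 109 111 112 112 113 112 113 113 112 112 112 111 113
 111 111 112 111 112 113 112 113 112 112 112 113 112 112 111 112 112 112
 112 113 118 135 156 162 156 149 152 163 168 169 170 170]
```

Emit:
send_rows --grip_force 50 --plan '[{"jaw": -0.4, "x": 0.001, "y": -0.0222, "z": 0.02, "wx": 0, "wy": 0, "wz": -0.006}, {"jaw": -0.4, "x": 0.001, "y": -0.0222, "z": 0.06, "wx": 0, "wy": 0, "wz": -0.006}, {"jaw": -0.4, "x": 0.001, "y": -0.0222, "z": 0.084, "wx": 0, "wy": 0, "wz": -0.006}, {"jaw": -0.4, "x": 0.001, "y": -0.0222, "z": 0.084, "wx": 0, "wy": 0, "wz": -0.006}, {"jaw": 0.4, "x": 0.001, "y": -0.0222, "z": 0.084, "wx": 0, "wy": 0, "wz": -0.006}, {"jaw": 1, "x": 0.001, "y": -0.0222, "z": 0.084, "wx": 0, "wy": 0, "wz": -0.006}, {"jaw": 1, "x": 0.001, "y": -0.0222, "z": 0.084, "wx": 0, "wy": 0, "wz": -0.006}, {"jaw": 1, "x": 0.001, "y": -0.0222, "z": 0.084, "wx": 0, "wy": 0, "wz": -0.006}, {"jaw": 1, "x": 0.001, "y": -0.0222, "z": 0.084, "wx": 0, "wy": 0, "wz": -0.006}, {"jaw": 1, "x": 0.001, "y": -0.0222, "z": 0.084, "wx": 0, "wy": 0, "wz": -0.006}]'

```text
clock: 3.7
ee_pos: [0.5016, -0.266, 0.0459]
eef_rot: [-0.373, 3.119, -0.0]
force: [-1.4, -0.5, 0.7]
grip_width: 0.0184
grasp_force: 0.0
```

```bash
python3 st.py .502 -.266 .046 13.65
```

```text
t 3.7 p [ 0.5016 -0.266   0.0459] yaw -166.35103265817548 tilt [ 0.0004 -0.0002 -1.    ] F [-1.4033 -0.4657  0.6921] w 0.018402773096762907 gf 0.0 q [-0.4903  0.5057  1.89    0.      0.7455 -2.2993]
(array([-0.0004, -0.0001, -0.0001]), array([-0.0003,  0.0003, -0.    ]))
```

Positioned accurately. Next: finish closing and lift.

Emit:
send_rows --grip_force 50 --plan '[{"jaw": 1, "x": 0, "y": 0, "z": 0, "wx": 0, "wy": 0, "wz": 0}, {"jaw": 1, "x": 0, "y": 0, "z": 0, "wx": 0, "wy": 0, "wz": 0}, {"jaw": 1, "x": 0, "y": 0, "z": 0, "wx": 0, "wy": 0, "wz": 0}, {"jaw": 1, "x": 0, "y": 0, "z": -0.01, "wx": 0, "wy": 0, "wz": 0}, {"jaw": 1, "x": 0, "y": 0, "z": -0.03, "wx": 0, "wy": 0, "wz": 0}, {"jaw": 1, "x": 0, "y": 0, "z": -0.06, "wx": 0, "wy": 0, "wz": 0}, {"jaw": 1, "x": 0, "y": 0, "z": -0.1, "wx": 0, "wy": 0, "wz": 0}, {"jaw": 1, "x": 0, "y": 0, "z": -0.14, "wx": 0, "wy": 0, "wz": 0}, {"jaw": 1, "x": 0, "y": 0, "z": -0.16, "wx": 0, "wy": 0, "wz": 0}, {"jaw": 1, "x": 0, "y": 0, "z": -0.16, "wx": 0, "wy": 0, "wz": 0}]'

```text
clock: 4.7
ee_pos: [0.5028, -0.2667, 0.2088]
eef_rot: [-0.373, 3.115, -0.005]
force: [-0.0, 0.2, -2.1]
grip_width: 0.014
grasp_force: 50.0
```

```bash
python3 st.py
python3 - <<'E'
from rig import eyes
import cv2,numpy as np
S=[]
for n in("wrist","scene"):
    s=eyes.snapshot(n); np.savez(f"pics/{n}3.npz",**s); S.append(s["color"])
a=cv2.resize(S[0],(480,300)); b=S[1][130:430,290:610]
o=np.zeros((300,800,3),np.uint8); o[:,:480]=a; o[:b.shape[0],480:]=b
cv2.imwrite("pics/l3.png",o[:,:,::-1])
E
```

```text
t 4.7 p [ 0.5028 -0.2667  0.2088] yaw -166.3421414201413 tilt [ 0.0045 -0.0025 -1.    ] F [-0.0176  0.2109 -2.1025] w 0.013957002803115865 gf 49.998469948768616 q [-0.4903  0.2876  1.7813 -0.0001  1.0675 -2.2994]
```

View pics/l3.png

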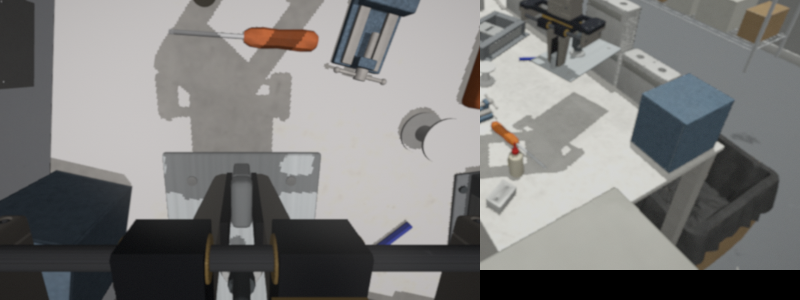

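Cover is held level: the plate spans (165..320, 153) in the left half and stays horizontal in the scene half. Now carry it toward the housing, with a wrist look part-way.

```bash
python3 st.py .54 -.01 .33 21.7
python3 - <<'E'
from h import *
np.set_printoptions(suppress=True,precision=4)
s=np.load("pics/top0.npz"); g=cv2.cvtColor(s["color"],cv2.COLOR_RGB2GRAY)
G=cv2.resize(g[135:240,185:285],None,fx=8,fy=8,interpolation=cv2.INTER_CUBIC)
f=lambda p:(np.array(p)+.5)/8-.5+[185,135]
# bridge: bright patch
m=(G>165).astype(np.uint8); m[:250]=0;m[580:]=0;m[:,:200]=0;m[:,540:]=0
c=max(cv2.findContours(m,cv2.RETR_EXTERNAL,2)[0],key=cv2.contourArea); rc=cv2.minAreaRect(c)
B=ray(s,f(cv2.boxPoints(rc)),.046); print("bridge",B[:,:2],B.mean(0),np.linalg.norm(B-np.roll(B,-1,0),axis=1))
h=np.zeros_like(m); cv2.drawContours(h,[cv2.convexHull(c)],-1,1,-1); h=cv2.erode(h,np.ones((25,25)))
d=((G<140)&(h>0)).astype(np.uint8); c=max(cv2.findContours(d,0,2)[0],key=cv2.contourArea); rc=cv2.minAreaRect(c); M=cv2.moments(c)
S=ray(s,f(cv2.boxPoints(rc)),.046); print("slot",ray(s,f([M["m10"]/M["m00"],M["m01"]/M["m00"]]),.046),S.mean(0),np.linalg.norm(S-np.roll(S,-1,0),axis=1))
for Q in(B,S):
    for i in range(2): dd=Q[i+1]-Q[i]; print(np.degrees(np.arctan2(dd[1],dd[0])))
E
```

```text
t 4.8 p [ 0.5009 -0.2657  0.205 ] yaw -166.3447525203921 tilt [-0.0007  0.0003 -1.    ] F [ 0.6153 -0.1253 -3.9985] w 0.013659924883271014 gf 49.9981552362442 q [-0.4903  0.2915  1.7853 -0.0001  1.0656 -2.2993]
(array([-0.0983,  0.2393, -0.125 ]), array([ 0.0005, -0.0006, -0.1404]))
bridge [[0.5815 0.251 ]
 [0.6146 0.1709]
 [0.5628 0.1495]
 [0.5299 0.2295]] [0.5722 0.2002 0.046 ] [0.0867 0.056  0.0865 0.0559]
slot [[0.5721 0.2011 0.046 ]] [0.5719 0.2006 0.046 ] [0.0169 0.0424 0.0169 0.0424]
-67.59815452712726
-157.53043446531956
-69.51515593122578
-159.2992425205092
```

Emit:
send_rows --plan '[{"jaw": 1, "x": -0.01, "y": 0.02, "z": -0.03, "wx": 0, "wy": 0, "wz": -0.05}, {"jaw": 1, "x": -0.03, "y": 0.05, "z": -0.06, "wx": 0, "wy": 0, "wz": -0.1}, {"jaw": 1, "x": -0.05, "y": 0.085, "z": -0.09, "wx": 0, "wy": 0, "wz": -0.14}, {"jaw": 1, "x": -0.07, "y": 0.125, "z": -0.115, "wx": 0, "wy": 0, "wz": -0.14}, {"jaw": 1, "x": -0.085, "y": 0.165, "z": -0.125, "wx": 0, "wy": 0, "wz": -0.14}, {"jaw": 1, "x": -0.095, "y": 0.2, "z": -0.125, "wx": 0, "wy": 0, "wz": -0.14}, {"jaw": 1, "x": -0.098, "y": 0.225, "z": -0.125, "wx": 0, "wy": 0, "wz": -0.14}, {"jaw": 1, "x": -0.098, "y": 0.239, "z": -0.125, "wx": 0, "wy": 0, "wz": -0.14}, {"jaw": 1, "x": -0.098, "y": 0.239, "z": -0.125, "wx": 0, "wy": 0, "wz": -0.14}, {"jaw": 1, "x": -0.098, "y": 0.239, "z": -0.125, "wx": 0, "wy": 0, "wz": -0.14}]'

```text
clock: 5.8
ee_pos: [0.54, -0.0112, 0.3295]
eef_rot: [0.591, -3.084, 0.0]
force: [0.8, -0.2, -2.8]
grip_width: 0.0133
grasp_force: 50.0
```

```bash
python3 st.py
python3 - <<'E'
from rig import eyes
import cv2,numpy as np
s=eyes.snapshot("wrist"); np.savez(f"pics/w4.npz",**s)
cv2.imwrite("pics/w4.png",s["color"][:,:,::-1])
E
```

```text
t 5.8 p [ 0.54   -0.0112  0.3295] yaw -158.31128911854748 tilt [-0.0017 -0.0006 -1.    ] F [ 0.7943 -0.1691 -2.8494] w 0.013326459659684145 gf 49.98244822025299 q [-0.0232  0.1386  1.6946 -0.0007  1.31   -1.9723]
```

View pics/w4.png

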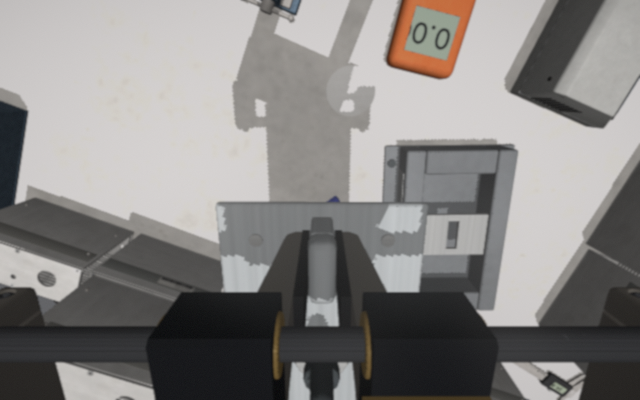

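The view shows the housing at the right, its slot about (452,234). The held plate's near edge runs (218,203)-(427,204).

Run:
```python
from h import *
np.set_printoptions(suppress=True,precision=4)
s=np.load("pics/w4.npz"); g=cv2.cvtColor(s["color"],cv2.COLOR_RGB2GRAY)
x0,y0,x1,y1=425,205,495,265
G=cv2.resize(g[y0:y1,x0:x1],None,fx=8,fy=8,interpolation=cv2.INTER_CUBIC)
f=lambda p:(np.array(p)+.5)/8-.5+[x0,y0]
m=((G<115)).astype(np.uint8); n,l,st,ce=cv2.connectedComponentsWithStats(m)
for i in range(1,n):
    if st[i,4]<2000: continue
    c=cv2.findContours((l==i).astype(np.uint8),0,2)[0][0]; S=ray(s,f(cv2.boxPoints(cv2.minAreaRect(c))),.046)
    print(st[i],ray(s,f(ce[i]),.046),S.mean(0),np.linalg.norm(S-np.roll(S,-1,0),axis=1),[np.degrees(np.arctan2(*(S[k+1]-S[k])[1::-1])) for k in(0,1)])
# outer long edge of the rim (right side), top plane .052: last grey->table transition per row
pts=[]
for v in range(160,300,4):
    r=g[v,495:535].astype(float); d=np.diff(r); 
    pts.append((495+d.argmax()+.5,v,d.max()))
print(np.array(pts)[::5])
P=ray(s,np.array(pts)[:,:2],.052); vx,vy,_,_=cv2.fitLine(P[:,:2].astype(np.float32),cv2.DIST_HUBER,0,.01,.01).ravel(); print("edge yaw",np.degrees(np.arctan2(vy,vx)))
# held plate near corners
C=ray(s,[(218,203),(427,204)],.3295-.026); print(C,np.linalg.norm(C[0]-C[1]), C.mean(0),np.degrees(np.arctan2(*(C[1]-C[0])[1::-1]))-90)
```

```text
[   11     0   533   480 57102] [[0.5483 0.2097 0.046 ]] [0.5681 0.2073 0.046 ] [0.0905 0.0914 0.0955 0.0908] [np.float64(111.65529594233708), np.float64(29.81895371291061)]
[  177   133    93   214 12759] [[0.5675 0.1968 0.046 ]] [0.5708 0.1978 0.046 ] [0.0413 0.0136 0.0414 0.0139] [np.float64(-157.74471770208734), np.float64(105.4684836635765)]
[[516.5 160.   37. ]
 [513.5 180.   33. ]
 [510.5 200.   30. ]
 [507.5 220.   29. ]
 [503.5 240.   26. ]
 [500.5 260.   28. ]
 [497.5 280.   32. ]]
edge yaw 22.295773
[[ 0.5389 -0.0732  0.3035]
 [ 0.4966  0.035   0.3035]] 0.11616841400188353 [ 0.5178 -0.0191  0.3035] 21.367249449159658
```

```bash
python3 st.py .4993 .1695 .125 22.2
```

```text
t 5.85 p [ 0.5402 -0.0116  0.3298] yaw -158.35539664330207 tilt [-0.0012 -0.0005 -1.    ] F [-0.0259  0.0412 -2.8134] w 0.013384709496768841 gf 49.983338713645935 q [-0.0238  0.1384  1.6942 -0.0006  1.3101 -1.9722]
(array([-0.0291,  0.1834,  0.2048]), array([-0.0001, -0.0013, -0.0097]))
```

Emit:
send_rows --plan '[{"jaw": 1, "x": -0.005, "y": 0.025, "z": 0.0, "wx": 0, "wy": 0, "wz": -0.01}, {"jaw": 1, "x": -0.01, "y": 0.065, "z": 0.01, "wx": 0, "wy": 0, "wz": -0.01}, {"jaw": 1, "x": -0.02, "y": 0.105, "z": 0.03, "wx": 0, "wy": 0, "wz": -0.01}, {"jaw": 1, "x": -0.028, "y": 0.145, "z": 0.055, "wx": 0, "wy": 0, "wz": -0.01}, {"jaw": 1, "x": -0.029, "y": 0.17, "z": 0.09, "wx": 0, "wy": 0, "wz": -0.01}, {"jaw": 1, "x": -0.029, "y": 0.183, "z": 0.13, "wx": 0, "wy": 0, "wz": -0.01}, {"jaw": 1, "x": -0.029, "y": 0.183, "z": 0.165, "wx": 0, "wy": 0, "wz": -0.01}, {"jaw": 1, "x": -0.029, "y": 0.183, "z": 0.19, "wx": 0, "wy": 0, "wz": -0.01}, {"jaw": 1, "x": -0.029, "y": 0.183, "z": 0.205, "wx": 0, "wy": 0, "wz": -0.01}, {"jaw": 1, "x": -0.029, "y": 0.183, "z": 0.205, "wx": 0, "wy": 0, "wz": -0.01}]'

```text
clock: 6.85
ee_pos: [0.4987, 0.1686, 0.1233]
eef_rot: [0.603, -3.079, 0.001]
force: [-0.2, -0.9, -3.3]
grip_width: 0.0137
grasp_force: 50.0
```

```bash
python3 - <<'E'
from rig import eyes
import cv2,numpy as np
S=[]
for n in("wrist","scene"):
    s=eyes.snapshot(n); np.savez(f"pics/{n}5.npz",**s); S.append(s["color"])
o=np.zeros((600,800,3),np.uint8); o[:300]=cv2.resize(S[0][100:280,100:580],(800,300)); o[300:]=cv2.resize(S[1][110:260,180:380],(800,600))[150:450]
cv2.imwrite("pics/l5.png",o[:,:,::-1])
E
python3 st.py .4993 .1695 .084 22.2
```

```text
t 6.95 p [0.5003 0.1694 0.1257] yaw -157.8303497840496 tilt [-0.0002 -0.0002 -1.    ] F [-0.5904 -0.0075 -3.0289] w 0.013860137589994694 gf 49.984012842178345 q [ 0.3237  0.3354  1.9329 -0.0002  0.8735 -1.6339]
(array([0.0009, 0.0005, 0.0417]), array([-0.0001, -0.0003, -0.0005]))
```

View pics/l5.png

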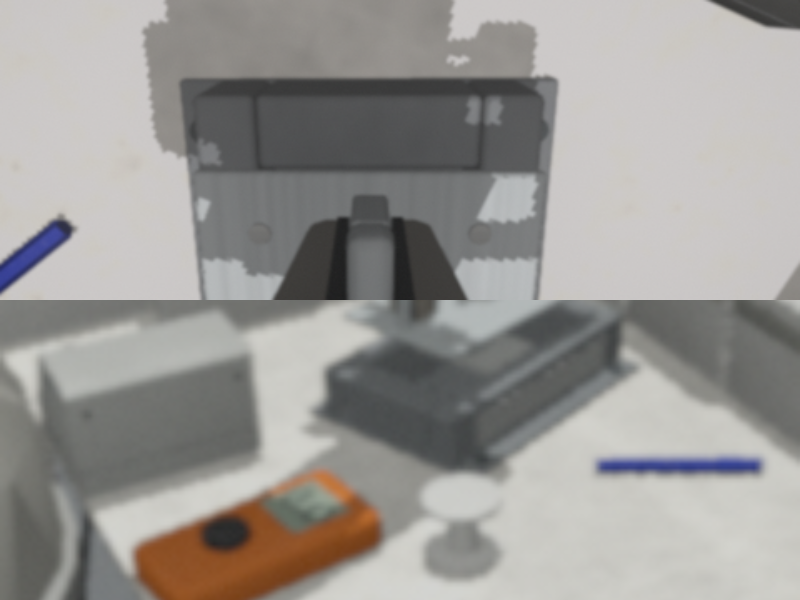

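The wrist crop shows rim seams at columns 257/482, plate rivets at 260/480 and the handle at 370, so it is centred sideways. Now the check along the length.

Run:
```python
from h import *
np.set_printoptions(suppress=True,precision=4)
s=np.load("pics/wrist5.npz"); g=cv2.cvtColor(s["color"],cv2.COLOR_RGB2GRAY).astype(float)
col=g[140:215,265:310].mean(1); d=np.diff(col); print(col.round(0))
u=np.array([np.cos(np.radians(22.2)),np.sin(np.radians(22.2)),0])
i=140+np.argmax(np.abs(d[5:30]))+5.5; j=140+np.argmax(d[45:])+45.5; print(i,j)
a=ray(s,[322,i],.052)[0]; b=ray(s,[322,j],.1257-.026)[0]; t=np.array([.5003,.1694,0])
print("rim edge",(a-t)@u,"plate edge",(b-t)@u,"diff (want .018)",(b-a)@u, "lat",(a-t)@[-u[1],u[0],0],(b-t)@[-u[1],u[0],0])
```

```text
[138. 138. 138. 138. 137. 133. 116.  87.  66.  60.  59.  59.  59.  59.
  59.  59.  62.  68.  75.  79.  81.  82.  83.  83.  83.  83.  83.  82.
  82.  82.  82.  82.  82.  82.  82.  82.  82.  82.  82.  82.  82.  82.
  82.  81.  81.  81.  81.  80.  80.  80.  80.  80.  79.  79.  79.  79.
  79.  79.  76.  71.  70.  74.  84.  97. 107. 113. 116. 117. 117. 117.
 117. 117. 117. 117. 117.]
146.5 202.5
rim edge -0.050594941623698035 plate edge -0.026779651510750607 diff (want .018) 0.023815290112947436 lat 0.0005618857073207196 0.0004901516969897145
```

Run:
```python
from h import *
s=np.load("pics/wrist5.npz")
u=np.array([np.cos(np.radians(22.2)),np.sin(np.radians(22.2)),0]); t=np.array([.5003,.1694,0])
for i in (156.5,157.5,158.5): print(i,(ray(s,[322,i],.052)[0]-t)@u)
for j in (199,202.5,204): print(j,(ray(s,[322,j],.0997)[0]-t)@u,(ray(s,[322,j],.0937)[0]-t)@u)
# rivets over the feet at x=-80,y=+-38, plate top
print([(p-t)@u for p in ray(s,[(100+260*.6,100+233*.6),(100+480*.6,100+233*.6)],.0997)])
```

```text
156.5 -0.04389902951535296
157.5 -0.043223249553025304
158.5 -0.04254633300814979
199 -0.02878530758366097 -0.026943220651466315
202.5 -0.026779651510750607 -0.024869203367108822
204 -0.025916326603483825 -0.023976452708672463
[np.float64(-0.004665058377256604), np.float64(-0.004570733865444752)]
```

Emit:
send_rows --plan '[{"jaw": 1, "x": -0.001, "y": 0, "z": 0.01, "wx": 0, "wy": 0, "wz": 0}, {"jaw": 1, "x": -0.001, "y": 0, "z": 0.02, "wx": 0, "wy": 0, "wz": 0}, {"jaw": 1, "x": -0.001, "y": 0, "z": 0.026, "wx": 0, "wy": 0, "wz": 0}, {"jaw": 1, "x": -0.001, "y": 0, "z": 0.03, "wx": 0, "wy": 0, "wz": 0}, {"jaw": 1, "x": -0.001, "y": 0, "z": 0.033, "wx": 0, "wy": 0, "wz": 0}, {"jaw": 1, "x": -0.001, "y": 0, "z": 0.035, "wx": 0, "wy": 0, "wz": 0}, {"jaw": 1, "x": -0.001, "y": 0, "z": 0.035, "wx": 0, "wy": 0, "wz": 0}]'

```text
clock: 7.65
ee_pos: [0.5004, 0.1705, 0.0903]
eef_rot: [0.606, -3.082, 0.0]
force: [-0.3, -0.4, -2.9]
grip_width: 0.0136
grasp_force: 50.0
```

Emit:
send_rows --plan '[{"jaw": 1, "x": 0, "y": 0, "z": 0.002, "wx": 0, "wy": 0, "wz": 0}, {"jaw": 1, "x": 0, "y": 0, "z": 0.004, "wx": 0, "wy": 0, "wz": 0}, {"jaw": 1, "x": 0, "y": 0, "z": 0.0055, "wx": 0, "wy": 0, "wz": 0}, {"jaw": 1, "x": 0, "y": 0, "z": 0.0063, "wx": 0, "wy": 0, "wz": 0}, {"jaw": 1, "x": 0, "y": 0, "z": 0.0063, "wx": 0, "wy": 0, "wz": 0}]'

```text
clock: 8.15
ee_pos: [0.4997, 0.1701, 0.0841]
eef_rot: [0.606, -3.081, 0.001]
force: [-5.4, -3.9, 3.7]
grip_width: 0.0138
grasp_force: 50.0
```

Emit:
send_rows --plan '[{"jaw": 0.5, "x": 0.001, "y": 0, "z": 0.0063, "wx": 0, "wy": 0, "wz": 0}, {"jaw": 0.2, "x": 0.001, "y": 0, "z": 0.0063, "wx": 0, "wy": 0, "wz": 0}, {"jaw": 0.0, "x": 0.001, "y": 0, "z": 0.0063, "wx": 0, "wy": 0, "wz": 0}, {"jaw": 0.0, "x": 0.001, "y": 0, "z": 0.0063, "wx": 0, "wy": 0, "wz": 0}, {"jaw": 0.0, "x": 0, "y": 0, "z": 0.0, "wx": 0, "wy": 0, "wz": 0}, {"jaw": 0.0, "x": 0, "y": 0, "z": -0.03, "wx": 0, "wy": 0, "wz": 0}, {"jaw": 0, "x": 0.0, "y": 0, "z": -0.07, "wx": 0, "wy": 0, "wz": 0}, {"jaw": 0, "x": 0.0, "y": 0, "z": -0.09, "wx": 0, "wy": 0, "wz": 0}, {"jaw": 0, "x": 0.0, "y": 0, "z": -0.09, "wx": 0, "wy": 0, "wz": 0}, {"jaw": 0, "x": 0.0, "y": 0, "z": -0.09, "wx": 0, "wy": 0, "wz": 0}]'

```text
clock: 9.15
ee_pos: [0.5009, 0.1706, 0.1747]
eef_rot: [-0.606, 3.081, 0.0]
force: [-0.3, 0.2, -0.4]
grip_width: 0.046
grasp_force: 0.0
```

```bash
python3 - <<'E'
from rig import eyes
import cv2,numpy as np
S=[]
for n in("wrist","scene"):
    s=eyes.snapshot(n); np.savez(f"pics/{n}6.npz",**s); S.append(s["color"])
o=np.zeros((600,800,3),np.uint8); o[:350,:560]=cv2.resize(S[0][100:350,120:520],(560,350)); o[350:,:]=cv2.resize(S[1][130:192,230:430],(800,248))[:250].repeat(1,0) if False else cv2.resize(S[1][130:193,230:430],(800,250))
cv2.imwrite("pics/l6.png",o[:,:,::-1])
E
python3 st.py
```

```text
t 9.25 p [0.5    0.1703 0.1733] yaw -157.75629470006996 tilt [-0.0014 -0.0005 -1.    ] F [-0.1745  0.4559  0.01  ] w 0.04555850389569015 gf 0.0 q [ 0.3255  0.2713  1.8947  0.      0.9771 -1.6335]
```

View pics/l6.png

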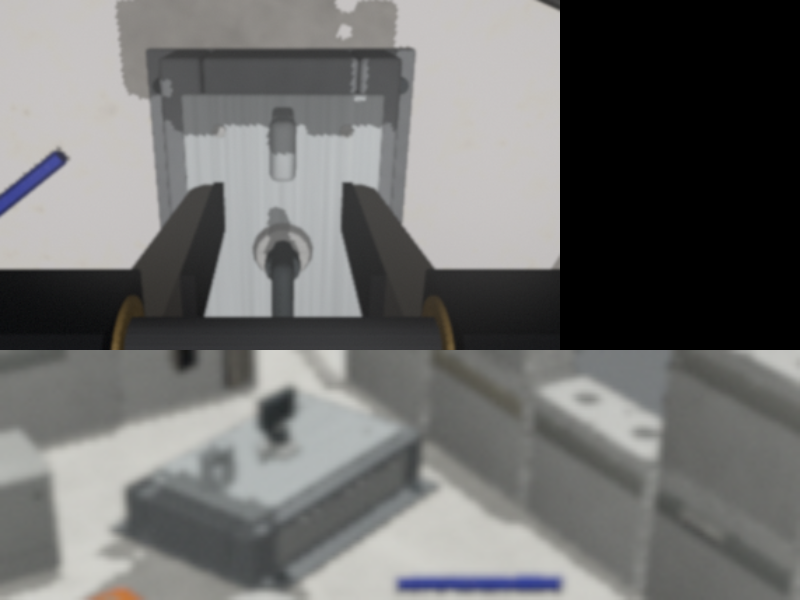

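The cover lies flat on the rim in both views: plate edges parallel to the rim, stud collar near wrist pixel (322,279). Next is the wing.

```bash
python3 - <<'E'
from h import *
np.set_printoptions(suppress=True,precision=4)
s=np.load("pics/wrist6.npz")
print("collar",ray(s,[322,278.6],.060), "handle far end top",ray(s,[322,100+181/1.4],.094), "plate near edge",ray(s,[322,100+94/1.4],.058))
g=cv2.cvtColor(s["color"],cv2.COLOR_RGB2GRAY); print(g[310,300:345])
E
python3 st.py .572 .1995 .100 22.2
```

```text
collar [[0.571  0.2001 0.06  ]] handle far end top [[0.5141 0.1768 0.094 ]] plate near edge [[0.4776 0.1619 0.058 ]]
[172 175 178 178 179 178 179 180 180 178 177 176 170 146 106  73  68  70
  71  72  72  77  77  78  77  76  72  69  71 103 147 171 175 174 174 172
 175 175 176 175 174 173 173 174 177]
t 9.25 p [0.5    0.1703 0.1733] yaw -157.75629470006996 tilt [-0.0014 -0.0005 -1.    ] F [-0.1745  0.4559  0.01  ] w 0.04555850389569015 gf 0.0 q [ 0.3255  0.2713  1.8947  0.      0.9771 -1.6335]
(array([-0.0778, -0.0003,  0.0732]), array([ 0.0001, -0.0015,  0.0008]))
```

Emit:
send_rows --grip_force 40 --plan '[{"jaw": 0, "x": -0.035, "y": 0, "z": 0, "wx": 0, "wy": 0, "wz": 0}, {"jaw": 0, "x": -0.0773, "y": 0, "z": 0, "wx": 0, "wy": 0, "wz": 0}, {"jaw": 0, "x": -0.0773, "y": 0, "z": 0.01, "wx": 0, "wy": 0, "wz": 0}, {"jaw": 0, "x": -0.0773, "y": 0, "z": 0.04, "wx": 0, "wy": 0, "wz": 0}, {"jaw": 0, "x": -0.0773, "y": 0, "z": 0.065, "wx": 0, "wy": 0, "wz": 0}, {"jaw": 0, "x": -0.0773, "y": 0, "z": 0.0735, "wx": 0, "wy": 0, "wz": 0}, {"jaw": 0, "x": -0.0773, "y": 0, "z": 0.0735, "wx": 0, "wy": 0, "wz": 0}, {"jaw": 1, "x": -0.0773, "y": 0, "z": 0.0735, "wx": 0, "wy": 0, "wz": 0}, {"jaw": 1, "x": -0.0773, "y": 0, "z": 0.0735, "wx": 0, "wy": 0, "wz": 0}, {"jaw": 1, "x": -0.0773, "y": 0, "z": 0.0735, "wx": 0, "wy": 0, "wz": 0}]'

```text
clock: 10.25
ee_pos: [0.5729, 0.2, 0.1019]
eef_rot: [-0.606, 3.081, 0.0]
force: [-0.6, -0.9, 0.2]
grip_width: 0.024
grasp_force: 0.0
```

Emit:
send_rows --grip_force 40 --plan '[{"jaw": 1, "x": 0, "y": 0, "z": 0, "wx": 0, "wy": 0, "wz": 0}, {"jaw": 1, "x": 0, "y": 0, "z": 0, "wx": 0, "wy": 0, "wz": 0}, {"jaw": 1, "x": 0, "y": 0, "z": 0, "wx": 0, "wy": 0, "wz": 0}]'

```text
clock: 10.55
ee_pos: [0.5726, 0.1998, 0.1013]
eef_rot: [-0.606, 3.082, -0.0]
force: [0.1, -1.7, 3.0]
grip_width: 0.0115
grasp_force: 40.0
```

Gripped at 12 mm. Push down.

Emit:
send_rows --plan '[{"jaw": 1, "x": 0.001, "y": 0, "z": 0.003, "wx": 0, "wy": 0, "wz": 0}, {"jaw": 1, "x": 0.001, "y": 0, "z": 0.006, "wx": 0, "wy": 0, "wz": 0}, {"jaw": 1, "x": 0.001, "y": 0, "z": 0.009, "wx": 0, "wy": 0, "wz": 0}, {"jaw": 1, "x": 0.001, "y": 0, "z": 0.011, "wx": 0, "wy": 0, "wz": 0}, {"jaw": 1, "x": 0.001, "y": 0, "z": 0.012, "wx": 0, "wy": 0, "wz": 0}, {"jaw": 1, "x": 0.001, "y": 0, "z": 0.012, "wx": 0, "wy": 0, "wz": 0}, {"jaw": 1, "x": 0.001, "y": 0, "z": 0.012, "wx": 0, "wy": 0, "wz": 0}]'

```text
clock: 11.25
ee_pos: [0.5724, 0.1998, 0.0894]
eef_rot: [-0.605, 3.08, 0.0]
force: [2.6, -0.6, 7.8]
grip_width: 0.0119
grasp_force: 40.0
```

Emit:
send_rows --plan '[{"jaw": 1, "x": 0, "y": 0, "z": 0.0003, "wx": 0, "wy": 0, "wz": 0.1}, {"jaw": 1, "x": 0, "y": 0, "z": 0.0003, "wx": 0, "wy": 0, "wz": 0.2}, {"jaw": 1, "x": 0, "y": 0, "z": 0.0003, "wx": 0, "wy": 0, "wz": 0.3}, {"jaw": 1, "x": 0, "y": 0, "z": 0.0003, "wx": 0, "wy": 0, "wz": 0.4}, {"jaw": 1, "x": 0, "y": 0, "z": 0.0003, "wx": 0, "wy": 0, "wz": 0.5}, {"jaw": 1, "x": 0, "y": 0, "z": 0.0003, "wx": 0, "wy": 0, "wz": 0.6}, {"jaw": 1, "x": 0, "y": 0, "z": 0.0003, "wx": 0, "wy": 0, "wz": 0.7}, {"jaw": 1, "x": 0, "y": 0, "z": 0.0003, "wx": 0, "wy": 0, "wz": 0.8}]'

```text
clock: 12.05
ee_pos: [0.5725, 0.2007, 0.0894]
eef_rot: [0.649, 3.072, 0.004]
force: [1.2, 4.1, 9.0]
grip_width: 0.0116
grasp_force: 40.0
```

```bash
python3 st.py; python3 -c "
from rig import get_obs;print(get_obs()['torque'])"
```

```text
t 12.05 p [0.5725 0.2007 0.0894] yaw 156.15181943215626 tilt [ 0.0027  0.0022 -1.    ] F [1.2109 4.1126 9.049 ] w 0.011563019149605988 gf 40.00137269496918 q [ 0.334   0.4876  1.7859  0.0016  0.8648 -0.8216]
[ 0.94712272 -0.23523111  0.032638  ]
```

Emit:
send_rows --plan '[{"jaw": 1, "x": 0, "y": 0, "z": 0, "wx": 0, "wy": 0, "wz": 0.1}, {"jaw": 1, "x": 0, "y": 0, "z": 0, "wx": 0, "wy": 0, "wz": 0.2}, {"jaw": 1, "x": 0, "y": 0, "z": 0, "wx": 0, "wy": 0, "wz": 0.3}, {"jaw": 1, "x": 0, "y": 0, "z": 0, "wx": 0, "wy": 0, "wz": 0.4}, {"jaw": 1, "x": 0, "y": 0, "z": 0, "wx": 0, "wy": 0, "wz": 0.5}, {"jaw": 1, "x": 0, "y": 0, "z": 0, "wx": 0, "wy": 0, "wz": 0.6}, {"jaw": 1, "x": 0, "y": 0, "z": 0, "wx": 0, "wy": 0, "wz": 0.7}, {"jaw": 1, "x": 0, "y": 0, "z": 0, "wx": 0, "wy": 0, "wz": 0.78}, {"jaw": 1, "x": 0, "y": 0, "z": 0, "wx": 0, "wy": 0, "wz": 0.81}, {"jaw": 1, "x": 0, "y": 0, "z": 0, "wx": 0, "wy": 0, "wz": 0.81}]'

```text
clock: 13.05
ee_pos: [0.5731, 0.201, 0.0894]
eef_rot: [1.803, 2.571, 0.007]
force: [2.2, 4.6, 7.5]
grip_width: 0.012
grasp_force: 40.0
```

```bash
python3 st.py; python3 -c "
from rig import get_obs;print(get_obs()['torque'])"
```

```text
t 13.05 p [0.5731 0.201  0.0894] yaw 109.91426715671989 tilt [ 0.0038  0.0026 -1.    ] F [2.158  4.5854 7.4645] w 0.0120189231445097 gf 40.00246345996857 q [ 0.3341  0.4878  1.7855  0.0016  0.8639 -0.0145]
[ 0.93219053 -0.5568525  -0.03486935]
```

Emit:
send_rows --plan '[{"jaw": 0.4, "x": 0, "y": 0, "z": 0, "wx": 0, "wy": 0, "wz": 0}, {"jaw": 0.2, "x": 0, "y": 0, "z": 0, "wx": 0, "wy": 0, "wz": 0}, {"jaw": 0.1, "x": 0, "y": 0, "z": 0, "wx": 0, "wy": 0, "wz": 0}, {"jaw": 0.1, "x": 0, "y": 0, "z": 0, "wx": 0, "wy": 0, "wz": 0}, {"jaw": 0.1, "x": 0, "y": 0, "z": -0.02, "wx": 0, "wy": 0, "wz": 0}, {"jaw": 0.1, "x": 0, "y": 0, "z": -0.06, "wx": 0, "wy": 0, "wz": 0}, {"jaw": 0.1, "x": 0, "y": 0, "z": -0.11, "wx": 0, "wy": 0, "wz": 0}, {"jaw": 0.1, "x": 0, "y": 0, "z": -0.15, "wx": 0, "wy": 0, "wz": 0}, {"jaw": 0.1, "x": 0, "y": 0, "z": -0.15, "wx": 0, "wy": 0, "wz": 0}, {"jaw": 0.1, "x": 0, "y": 0, "z": -0.15, "wx": 0, "wy": 0, "wz": 0}]'

```text
clock: 14.05
ee_pos: [0.5714, 0.1995, 0.2388]
eef_rot: [1.802, 2.573, 0.002]
force: [-0.2, -0.8, -0.5]
grip_width: 0.0412
grasp_force: 0.0
```

Run:
```python
from h import *
from rig import eyes,get_obs
np.set_printoptions(suppress=True,precision=4)
c=np.array([.5715,.2,0])
for nm,s in(("before",np.load("pics/scene6.npz")),("after",eyes.snapshot("scene"))):
    g=cv2.cvtColor(s["color"],cv2.COLOR_RGB2GRAY); p=proj(s,c+[0,0,.1])[0].astype(int)
    print(nm,p); w=g[p[1]-12:p[1]+16,p[0]-10:p[0]+11]; m=(w<95); ys,xs=np.where(m); print("rows",np.bincount(ys,minlength=28).tolist(),"cols",np.bincount(xs,minlength=21).tolist())
for z in(.1,.1075,.114): print(z,proj(s,c+[0,0,z]))
s=eyes.snapshot("wrist"); np.savez("pics/w7.npz",**s); g=cv2.cvtColor(s["color"],cv2.COLOR_RGB2GRAY); p=proj(s,c+[0,0,.1])[0].astype(int); print(p)
u=np.array([np.cos(np.radians(-70.1)),np.sin(np.radians(-70.1)),0]);v=np.array([-u[1],u[0],0])
for z in(.1075,.114): print(z,proj(s,[c+a*.023*u+b*.006*v+[0,0,z] for a in(1,-1) for b in(1,-1)]).round(1).tolist())
x,y=p; m=(g[max(y-60,0):y+60,x-60:x+60]<100).astype(np.uint8); n,l,st,ce=cv2.connectedComponentsWithStats(m); print(st[1:][st[1:,4]>60]+[x-60,max(y-60,0),0,0,0])
```

```text
before [297 144]
rows [6, 6, 6, 6, 6, 6, 5, 2, 1, 3, 6, 7, 8, 8, 8, 7, 6, 6, 5, 5, 4, 1, 0, 0, 0, 0, 0, 0] cols [8, 8, 7, 7, 7, 6, 0, 0, 6, 8, 10, 11, 12, 12, 9, 7, 0, 0, 0, 0, 0]
after [297 144]
rows [0, 0, 0, 0, 0, 0, 0, 0, 0, 0, 2, 5, 8, 9, 9, 9, 8, 7, 6, 6, 6, 6, 5, 0, 0, 0, 0, 0] cols [0, 0, 0, 0, 0, 0, 0, 0, 6, 7, 10, 12, 12, 11, 11, 10, 7, 0, 0, 0, 0]
0.1 [[297.645  144.2845]]
0.1075 [[297.5869 142.2771]]
0.114 [[297.5362 140.5267]]
[324 188]
0.1075 [[331.0, 215.9], [317.6, 215.9], [331.5, 165.1], [317.4, 165.0]]
0.114 [[331.2, 218.5], [317.5, 218.5], [331.7, 166.6], [317.3, 166.6]]
[[314 160  22  54 780]
 [264 230  23  18 348]
 [360 231  24  17 365]]
```

```bash
python3 -c "
from rig import hand_in;print(hand_in())"
```

```text
the job is handed in; nothing more can be done
None
```

The cover is back on the housing and lies flat on the rim. I pushed the wing in and turned it clockwise about 1.61 rad (its stop is at 1.62). After I let go, camera measurements showed it turned and sitting lower, consistent with it being caught; I handed the job in at about 14 s, and no verdict came back.

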